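# Put the fragile top cup away in the drawer tray

## Robot

A 6-joint arm with a two-finger parallel gripper is mounted at the origin on the work surface. World frame = base frame: x ahead of the robot, y to its left, z up, the work surface at z = 0. Lengths are in m, angles in rad, forces in N, time in s.
With the tool pointing down it reaches from about 0.275 to 0.825 m from the base axis. Payload 5.2 kg.
Tool frame: the origin (TCP) lies on the centre line of the jaws, within the pads' length; the fingertips stand 19 mm ahead of it and the grasp point (between the pads) is the TCP (ctrl.tcp_to_tips is the distance from the TCP to the fingertips, in m); z points along the fingers, y is the line along which they close (so a half turn about z gives the same grasp; the last joint's range is limited). The gripper opens to 93 mm and grips with 3 to 60 N. Pads are 15 mm wide; open, the fingers measure 128 mm over their backs; the gripper's body (75 mm by 188 mm) begins 65 mm behind the grasp point.
Start: joints at [1.051, 0.259, 1.535, -0, 1.348, -0.203], TCP at [0.171, 0.523, 0.238] pointing down, gripper open.
Joint ranges: [-3.14, 3.14], [-0.91, 2.08], [0.19, 2.58], [-1.22, 4.36], [0.22, 2.71], [-3.12, 3.12]. Speed limits (rad/s): [2.57, 2.57, 3.14, 3.14, 3.14, 3.14].

## Interface

Orientations are given as a 3x3 rotation matrix whose columns are the frame's x, y, z axes.
In Python, from rig import ctrl, grab_frame, order gives the robot as it stands.
- The arm moves only by the shell command python3 -m inch 'ROWS' [FORCE]. ROWS is JSON, a list of rows, each a list of 7 numbers: the shift along the world's x, y, z in cm, then the turn, a rotation vector about the world's x, y, z in degrees, then the finger opening in cm, from 0 to 9.3. In form: [[tx, ty, tz, rx, ry, rz, grip], ...]. A call has 1 to 8 rows; each row is the pose to reach, as a shift and turn from the pose commanded when the call began; what a row does not reach only later rows make up. A row lasts 1/10 s, in which the tool goes at most 50 mm and 8.59 degrees, less where a joint would pass 70% of its speed; a pose out of reach is approached as far as the arm can. A call with a gripper value outside its range is refused whole. The fingers move at their own pace and stop on an object; FORCE is the grip in N (left out, the last holds). Time passes only in rows, so rows that repeat a pose let the fingers close. It gives the time, the measured TCP pose, the force, the opening and the grip force at its end, in the units of the state.
- ctrl.observe(): the state, without advancing time (a new reading comes with each control period).
- grab_frame(name): name is "scene" or "top" or "wrist"; returns a dict with "image" (400x640x3 uint8, red, green, blue), "camera_matrix" (3x3 intrinsics, pixels), "dist" ([k1, k2, p1, p2, k3] as OpenCV has them; the pictures are not rectified), "rvec" (rotation vector, rad) and "tvec" (3), from world to camera coordinates, as OpenCV has them; the wrist camera has in their place "mount" (4x4, takes a point from camera to tool coordinates, whose origin is the TCP and whose axes are the flange's). Camera axes: x right, y down, z forward; pixel columns grow to the right and rows downward; lengths in m; the calibration is good to about 2 mm. A picture is of the moment at which its call begins: read the wrist's pose just before it. There is no depth.
- order.finish_job(): hands the job in; it is judged then, once.
The state is a dict: "time": time; "joint_pos": joint angles; "qd": joint speeds; "tau": joint torques, N m; "tool_pos": TCP position; "eef_rot": TCP orientation; "force": force on the tool from outside, world axes, zero at the start; "torque": the same for the moment, N m; "gripper_width": opening from 0.0 (shut) to 1.0 (fully open); "finger_force": force on a finger pad.
Only numpy, scipy, OpenCV 4.12 (cv2) and the standard library are available. Lean on these libraries where they do the work, as an engineer would, in place of code of your own. Each camera call takes 0.05 s, during which the arm holds its last target. There are 200 camera calls.

## Task

Slide the upper tray of the drawer unit most of the way out, then lift the blue cup straight off the top of the pile and stand it upright on the floor of the open tray; leave the tray open. The cup is thin and cracks easily: grip it with no more than 15 N, and set it down softly, without dropping or knocking it. Leave the other two cups standing piled where they are, and do not disturb anything else.

Things in the scene. Friction and masses are not known exactly. Their poses are not given: they have to be found in the camera images.
- cup_top: fragile blue glazed cup, top of a pile of three equal stacking cups. Round, straight wall of 64 mm outer diameter, 4 mm thick, open on top, 72 mm tall in all; the lowest 12 mm is a foot of 51 mm diameter that sits loosely in the mouth of the cup below. About 0.2 kg. Cracks if gripped with more than about 15 N. Origin: centre of its underside, z up its axis
- cup_mid: white cup, same shape, middle of the pile; 60 mm higher than the base cup and 60 mm lower than the top one. Loose; stays. Origin: centre of its underside
- cup_base: terracotta-coloured cup, same shape, bottom of the pile, standing on the table. Loose; stays. Origin: centre of its underside
- unit_drawer0 (a joint): how far the upper tray of the wooden drawer unit is slid out, m: 0 is shut, 0.150 the stop. It slides to the unit's front, with light friction. The unit is 220 mm deep, 240 wide, 140 high and fixed to the table
- unit_drawer0_handle (a point): middle of the upper tray's bar handle: a horizontal steel bar, 10 mm thick and 120 mm long, 50 mm out from the tray's front panel, 37 mm below the unit's top. Axes: -x the way the tray slides out, y along the bar, z up. Moves with the tray
- tray_spot (a point): on the upper tray's floor surface, 80 mm above the table, midway across, 60 mm behind the front panel's inner face; axes as the handle's; moves with the tray. Inside 175 mm (x) by 198 mm (y); side walls rise 38 mm, the front panel 48 mm above this floor. With the tray out by d the open part reaches from x = -0.060 to x = d - 0.066; the rest is under the unit's top
- unit: the wooden drawer unit with an upper tray and a lower one that stays shut, fixed. Origin: centre of its underside, -x its front
- vase: white ceramic vase, 92 mm wide, 155 mm tall, loose bystander. Origin: centre of its underside
- bottle_a: blue bottle with white twist cap, no label, 64 mm diameter, 175 mm tall, loose bystander. Origin: centre of its underside
- bottle_b: blue bottle with white twist cap and paper label, 64 mm diameter, 175 mm tall, loose bystander. Origin: centre of its underside
- dustpan: steel dustpan, pan 200 x 190 mm, 45 mm high, black handle 120 mm to its -x, loose bystander on the robot's left. Origin: centre of the pan's underside
Mind the look-alikes: they are no part of the job. Several things look just like the cup_base: the one meant starts farthest to the robot's left. Of the things shaped like the cup_top, the blue one is meant.

How it is judged:
On the way, in this order (a step that is already met when the one before it is completed fails the run):
1. the upper tray is slid out by more than 90 mm, the cup still on the pile (value of joint unit_drawer0 above 0.09 m and distance of cup_top from where it was at the start of the episode below 0.015 m), for 0.1 s.
2. the blue cup is held by the fingers, its foot clear of the pile (z of cup_top in the frame of cup_mid above 0.08 m and contact force between cup_top and the fingers above 0.3 N and contact force between cup_top and cup_mid below 0.01 N), for 0.1 s.
At the end, for the whole second after the job is handed in: The blue cup stands upright (within 0.1 rad) and still on the floor of the upper tray (underside within 6 mm of the floor's height), the tray is out by more than 85 mm, and the other two cups are still piled upright, each within 20 mm of its first place (x of cup_top in the frame of tray_spot between -0.045 and 0.09 m and y of cup_top in the frame of tray_spot between -0.085 and 0.085 m and z of cup_top in the frame of tray_spot between -0.006 and 0.006 m and angle between each of cup_top, cup_mid, cup_base's own z axis and vertical below 0.1 rad and linear speed of cup_top below 0.02 m/s and value of joint unit_drawer0 above 0.085 m and distance of each of cup_mid, cup_base from where it was at the start of the episode below 0.02 m); the robot touches nothing.
It fails at once if the blue cup is pressed by the two fingers with more than 40 N in all (20 N each) (contact force between cup_top and the fingers above 40 N).
It fails at once if the blue cup is dropped on or knocked against the tray, the unit, the cups below or another thing with more than 30 N (contact force between cup_top and unit above 30 N or contact force between cup_top and cup_mid above 30 N or contact force between cup_top and vase above 30 N or contact force between cup_top and bottle_a above 30 N or contact force between cup_top and bottle_b above 30 N or contact force between cup_top and dustpan above 30 N).
It fails at once if the blue cup, lifted off the pile, is let go of while more than 12 mm above the height of the tray's floor (contact force between cup_top and the fingers below 0.05 N and z of cup_top in the frame of cup_mid above 0.08 m and z of cup_top in the frame of tray_spot above 0.012 m).
It fails at once if one of the other cups is tipped or shoved by more than 30 mm (angle between any of cup_mid, cup_base's own z axis and vertical above 0.3 rad or distance of any of cup_mid, cup_base from where it was at the start of the episode above 0.03 m).
It fails at once if a bottle, the vase or the dustpan is moved by more than 25 mm or a bottle or the vase is tipped over (distance of any of vase, bottle_a, bottle_b, dustpan from where it was at the start of the episode above 0.025 m or angle between any of vase, bottle_a, bottle_b's own z axis and vertical above 0.3 rad).
It also fails if it takes over 70 s, if anything falls off the work surface, if the arm or the gripper's body presses on something with over 40 N, if the wrist force passes 120 N, or if a joint passes its speed limit or range.

## Working session

There is one attempt and no reset: what is moved stays moved. The work goes in short steps, Python scripts to look and compute and a shell command to move; the robot and the scene stay as the last step left them, time stands still between calls to the robot, and variables do not carry over. Pictures are saved under pics/ and viewed, at most 10 in all, crops included, and the job is handed in when it is done.

```bash
mkdir -p pics; ls
python3 - <<'E'
from rig import ctrl, grab_frame
import cv2,pickle
s=ctrl.observe(); print(s['tool_pos'],s['eef_rot'],ctrl.tcp_to_tips)
d={}
for n in("scene","top"):
    f=grab_frame(n); d[n]=f; cv2.imwrite(f"pics/{n}0.png",f["image"][:,:,::-1]); print(n,f["camera_matrix"],f["dist"],f["rvec"],f["tvec"])
pickle.dump(d,open("f0.pkl","wb"))
E
```

```text
pics
[0.17106546 0.52220971 0.23685061] [[-9.50249377e-01  3.11489028e-01 -8.40618802e-04]
 [ 3.11489996e-01  9.50248198e-01 -1.53117189e-03]
 [ 3.21853256e-04 -1.71683949e-03 -9.99998474e-01]] 0.019
scene [[368.28483023   0.         314.30135637]
 [  0.         368.28483023 197.08242083]
 [  0.           0.           1.        ]] [0.02327051 0.         0.         0.         0.        ] [ 2.0642701   1.00467641 -0.45862069] [-0.40454094 -0.16293021  1.47494596]
top [[423.38769487   0.         318.3479304 ]
 [  0.         423.38769487 194.44274139]
 [  0.           0.           1.        ]] [-0.06596184  0.          0.          0.          0.        ] [ 2.21384664 -2.18779742  0.08518168] [0.06017228 0.57873573 1.38784437]
```

View pics/scene0.png

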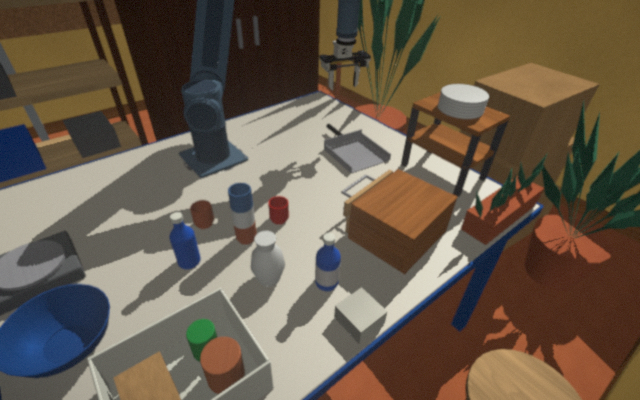

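View pics/top0.png

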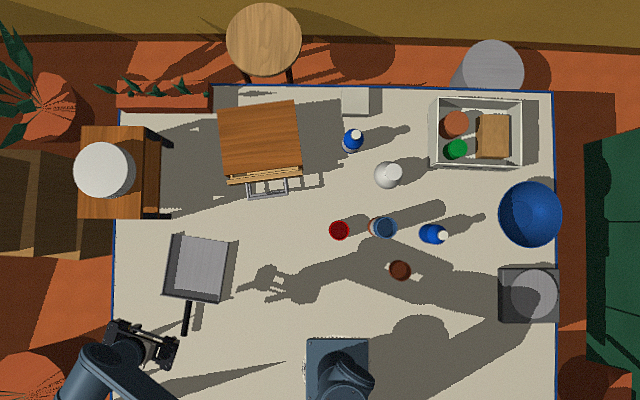

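The scene view shows the pile (blue, white, terracotta) near (242,213), the handle near (355,187) and the unit near (400,215). In the top view the pile is at (383,227), the handle at about (268,190) and the unit's top spans about (217–303, 99–175).

```bash
cat > h.py <<'E'
import numpy as np,cv2,pickle
def ray(f,uv):
    p=cv2.undistortPoints(np.array([[uv]],float),f["camera_matrix"],f["dist"])[0,0]
    R=cv2.Rodrigues(np.array(f["rvec"],float))[0]; t=np.array(f["tvec"],float).ravel()
    return -R.T@t, R.T@np.array([p[0],p[1],1.])
def onz(f,uv,z):
    o,d=ray(f,uv); return o+d*(z-o[2])/d[2]
E
python3 - <<'E'
from h import *
d=pickle.load(open("f0.pkl","rb")); f=d["top"]; im=f["image"]
c=im[90:260,205:415,::-1]; cv2.imwrite("pics/crop.png",cv2.resize(c,None,fx=3.5,fy=3.5,interpolation=cv2.INTER_CUBIC))
hsv=cv2.cvtColor(im,cv2.COLOR_RGB2HSV)
# wood top
m=cv2.inRange(hsv,(3,110,90),(22,255,255)); m[:,:200]=0;m[:,320:]=0;m[:95]=0;m[180:]=0
m=cv2.morphologyEx(m,cv2.MORPH_OPEN,np.ones((3,3)))
cs,_=cv2.findContours(m,0,2); c=max(cs,key=cv2.contourArea); print(cv2.contourArea(c),cv2.minAreaRect(c)); 
for u in cv2.approxPolyDP(c,4,True)[:,0]: print(u,onz(f,u,.14).round(3))
# blue
m=cv2.inRange(hsv,(95,60,30),(125,255,255)); m[:205]=0;m[250:]=0;m[:,:360]=0;m[:,412:]=0
cs,_=cv2.findContours(m,0,2); c=max(cs,key=cv2.contourArea); print(cv2.contourArea(c),cv2.boundingRect(c),cv2.minEnclosingCircle(c))
f=d["scene"];hsv=cv2.cvtColor(f["image"],cv2.COLOR_RGB2HSV)
m=cv2.inRange(hsv,(95,60,30),(125,255,255)); m[:175]=0;m[215:]=0;m[:,:222]=0;m[:,260:]=0
cs,_=cv2.findContours(m,0,2); c=max(cs,key=cv2.contourArea); print(cv2.contourArea(c),cv2.boundingRect(c))
cv2.imwrite("pics/crop2.png",cv2.resize(f["image"][150:280,190:390,::-1],None,fx=4,fy=4,interpolation=cv2.INTER_CUBIC))
E
```

```text
5598.0 ((259.414306640625, 141.65965270996094), (75.97309875488281, 79.29898834228516), 82.99872589111328)
[293 100] [0.86 0.15 0.14]
[216 110] [0.826 0.386 0.14 ]
[224 174] [0.629 0.356 0.14 ]
[239 173] [0.633 0.31  0.14 ]
[230 179] [0.614 0.337 0.14 ]
[244 179] [0.615 0.295 0.14 ]
[239 173] [0.633 0.31  0.14 ]
[245 171] [0.639 0.292 0.14 ]
[246 179] [0.615 0.289 0.14 ]
[301 174] [0.632 0.123 0.14 ]
[289 166] [0.656 0.159 0.14 ]
[301 164] [0.663 0.123 0.14 ]
387.5 (373, 217, 24, 22) ((384.75439453125, 226.92544555664062), 11.91113567352295)
512.5 (229, 184, 24, 28)
```

View pics/crop.png

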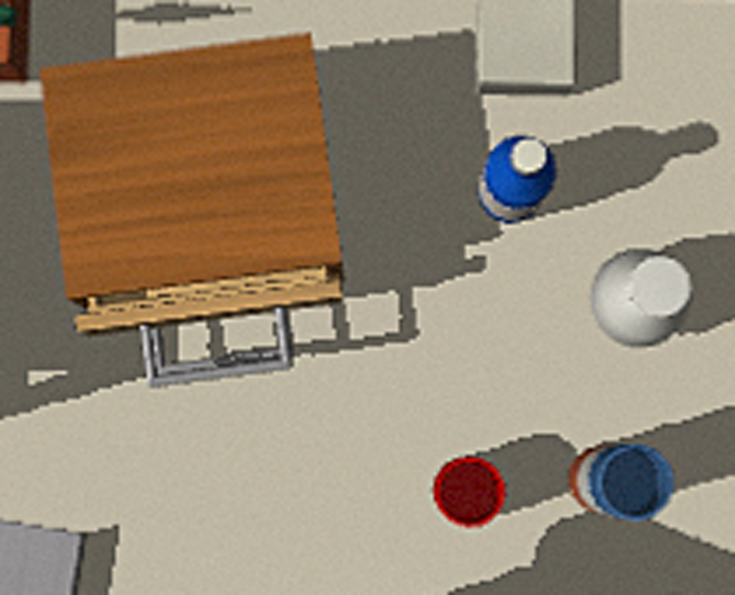

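View pics/crop2.png

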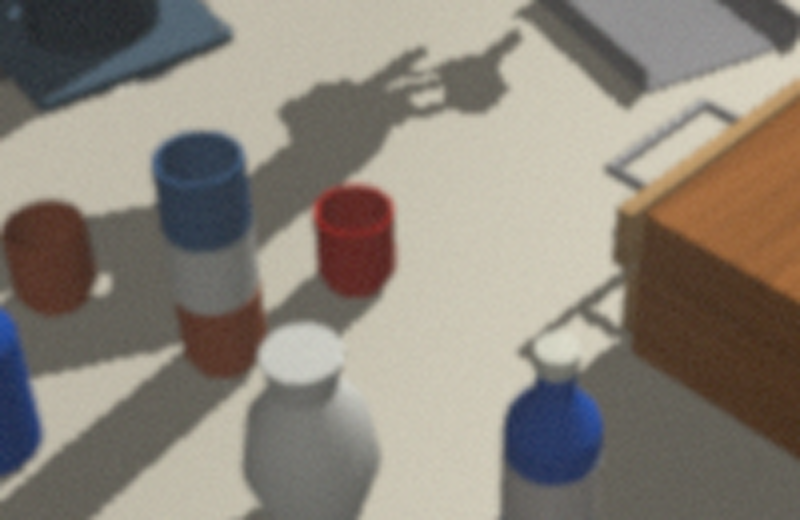

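The crops show the upper handle bar's ends at top crop (152,380) and (290,364) and scene crop (612,168) and (705,105). The blue rim is centred at top crop (632,482) and scene crop (200,157). A red cup stands about 45 mm left of the pile.

Run:
```python
from h import *
d=pickle.load(open("f0.pkl","rb")); T=d["top"];S=d["scene"]
t=lambda u,v:(205+u/3.5-.36,90+v/3.5-.36); s=lambda u,v:(190+u/4-.4,150+v/4-.4)
def tri(a,b):
    o1,d1=ray(T,a);o2,d2=ray(S,b); A=np.c_[d1,-d2]; k=np.linalg.lstsq(A,o2-o1,rcond=None)[0]
    p,q=o1+k[0]*d1,o2+k[1]*d2; return ((p+q)/2).round(4),np.linalg.norm(p-q).round(4)
print("cam",ray(T,(320,200))[0])
for n,a,b,z in(("hL",(152,380),(705,105),.103),("hR",(290,364),(612,168),.103),("rim",(632,482),(200,157),.192),("red",(470,490),(354,212),.072)):
    print(n,onz(T,t(*a),z).round(4),onz(S,s(*b),z).round(4),tri(t(*a),s(*b)))
P=[onz(T,t(*a),.14).round(4) for a in((42,71),(311,34),(342,264),(66,300))]; print(P)
P=np.array(P);print([np.linalg.norm(P[i]-P[i-1]).round(4) for i in range(4)])
print("bottle",onz(T,t(530,155),.175),"vase",onz(T,t(664,286),.155))
```

```text
cam [0.49580494 0.09309905 1.41780738]
hL [0.5585 0.2868 0.103 ] [0.5626 0.2839 0.103 ] (array([0.5589, 0.2876, 0.0992]), np.float64(0.0008))
hR [0.5742 0.1646 0.103 ] [0.5784 0.1672 0.103 ] (array([0.5759, 0.1664, 0.1017]), np.float64(0.0048))
rim [ 0.4744 -0.1249  0.192 ] [ 0.4794 -0.1278  0.192 ] (array([ 0.4744, -0.1256,  0.1878]), np.float64(0.0001))
red [0.4636 0.0015 0.072 ] [ 0.4693 -0.0017  0.072 ] (array([0.4637, 0.0014, 0.0667]), np.float64(0.0007))
[array([0.8264, 0.384 , 0.14  ]), array([0.8623, 0.149 , 0.14  ]), array([0.6594, 0.1189, 0.14  ]), array([0.6251, 0.3573, 0.14  ])]
[np.float64(0.2031), np.float64(0.2377), np.float64(0.2051), np.float64(0.2409)]
bottle [ 0.75049459 -0.04028252  0.175     ] vase [ 0.64242683 -0.15882601  0.155     ]
```

```bash
python3 -m inch '[[5,-3.7,0,0,0,-8,2.6],[10,-7.4,0,0,0,-16,2.6],[14,-10.5,0,0,0,-24,2.6],[18,-13.5,0,0,0,-32,2.6],[22,-16.5,0,0,0,-40,2.6],[26,-19.5,0,0,0,-48,2.6],[30,-22.5,0,0,0,-56,2.6],[34,-25.5,0,0,0,-63.6,2.6]]' 15
python3 -m inch '[[3,-2.2,-2,0,0,0,2.6],[5,-3.7,-3,0,0,0,2.6],[5.6,-4.2,-4,0,0,0,2.6],[5.6,-4.2,-4,0,0,0,2.6],[5.6,-4.2,-4,0,0,0,2.6],[5.6,-4.2,-4,0,0,0,2.6]]'
python3 - <<'E'
from rig import ctrl, grab_frame
import cv2,pickle
s=ctrl.observe(); print(s['tool_pos'],s['eef_rot'])
f=grab_frame("wrist"); cv2.imwrite("pics/w1.png",f["image"][:,:,::-1]); print(f["mount"],f["camera_matrix"],f["dist"])
pickle.dump((s,f),open("w1.pkl","wb"))
E
```

```text
time: 0.9
tool_pos: [0.4925, 0.281, 0.2374]
eef_rot: [[-0.138, 0.99, -0.001], [0.99, 0.138, -0.0], [0.0, -0.001, -1.0]]
force: [1.6, 1.7, -0.1]
gripper_width: 0.362
finger_force: 0.0
time: 1.5
tool_pos: [0.5465, 0.2419, 0.1985]
eef_rot: [[-0.145, 0.989, 0.001], [0.989, 0.145, 0.001], [0.0, 0.001, -1.0]]
force: [-1.0, -0.4, 0.0]
gripper_width: 0.279
finger_force: 0.0
[0.54648076 0.24192759 0.1984733 ] [[-1.45136974e-01  9.89411302e-01  7.31055604e-04]
 [ 9.89411487e-01  1.45136616e-01  5.21702564e-04]
 [ 4.10075477e-04  7.99033144e-04 -9.99999597e-01]]
[[-5.32639484e-04 -9.59674579e-01 -2.81112824e-01  7.83403652e-02]
 [ 9.99999661e-01 -3.34739073e-04 -7.52006691e-04  1.57397027e-05]
 [ 6.27582258e-04 -2.81113129e-01  9.59674432e-01 -1.47472416e-01]
 [ 0.00000000e+00  0.00000000e+00  0.00000000e+00  1.00000000e+00]] [[356.50696094   0.         314.27062769]
 [  0.         356.50696094 202.21062269]
 [  0.           0.           1.        ]] [-0.08044159  0.          0.          0.          0.        ]
```

View pics/w1.png

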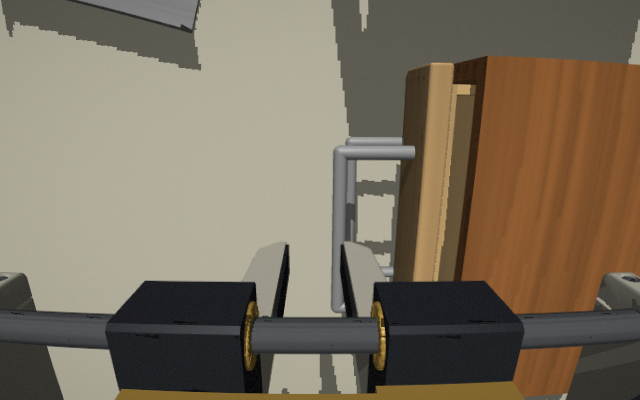

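The wrist view shows the bar from (340,152) to (338,308) and the fingers 26 mm open, just short of the bar on its outer side.

```bash
cat >> h.py <<'E'
def wray(s,f,uv):
    p=cv2.undistortPoints(np.array([[uv]],float),f["camera_matrix"],f["dist"])[0,0]
    M=np.array(f["mount"]);R=np.array(s["eef_rot"])
    return np.array(s["tool_pos"])+R@M[:3,3], R@M[:3,:3]@np.array([p[0],p[1],1.])
def wonz(s,f,uv,z):
    o,d=wray(s,f,uv); return o+d*(z-o[2])/d[2]
E
python3 - <<'E'
from h import *
s,f=pickle.load(open("w1.pkl","rb"))
a,b=wonz(s,f,(340,152),.103),wonz(s,f,(338,308),.103); print(a,b,(a+b)/2,np.linalg.norm(a-b))
m=(a+b)/2; print("shift cm",(m-s["tool_pos"])*100)
E
```

```text
[0.55756425 0.28696532 0.103     ] [0.57624459 0.16622558 0.103     ] [0.56690442 0.22659545 0.103     ] 0.1221762625810548
shift cm [ 2.04236581 -1.53321347 -9.54733012]
```

```bash
python3 -m inch '[[2,-1.5,0,0,0,0,2.6],[2,-1.5,-2,0,0,0,2.6],[2,-1.5,-4,0,0,0,2.6],[2,-1.5,-6,0,0,0,2.6],[2,-1.5,-8,0,0,0,2.6],[2,-1.5,-9.8,0,0,0,2.6],[2,-1.5,-9.8,0,0,0,2.6],[2,-1.5,-9.8,0,0,0,2.6]]' 15
python3 -m inch '[[0,0,0,0,0,0,0.5],[0,0,0,0,0,0,0.5],[0,0,0,0,0,0,0.5],[0,0,0,0,0,0,0.5],[0,0,0,0,0,0,0.5],[0,0,0,0,0,0,0.5]]' 15
```

```text
time: 2.35
tool_pos: [0.5672, 0.2264, 0.1004]
eef_rot: [[-0.145, 0.989, 0.0], [0.989, 0.145, 0.0], [0.0, 0.001, -1.0]]
force: [-0.6, -0.6, -0.4]
gripper_width: 0.281
finger_force: 0.0
time: 2.95
tool_pos: [0.5679, 0.2259, 0.1008]
eef_rot: [[-0.143, 0.99, 0.002], [0.99, 0.143, 0.001], [0.0, 0.002, -1.0]]
force: [-2.1, 1.1, 5.6]
gripper_width: 0.103
finger_force: 15.0
```

```bash
python3 -m inch '[[-0.5,-0.07,0,0,0,0,0.5],[-1.5,-0.22,0,0,0,0,0.5],[-3,-0.44,0,0,0,0,0.5],[-4.5,-0.67,0,0,0,0,0.5],[-6,-0.89,0,0,0,0,0.5],[-7.5,-1.11,0,0,0,0,0.5],[-8.5,-1.26,0,0,0,0,0.5],[-9,-1.33,0,0,0,0,0.5]]'
python3 -m inch '[[-0.5,-0.07,0,0,0,0,0.5],[-1.5,-0.22,0,0,0,0,0.5],[-2.5,-0.37,0,0,0,0,0.5],[-3.2,-0.48,0,0,0,0,0.5],[-3.5,-0.52,0,0,0,0,0.5],[-3.5,-0.52,0,0,0,0,0.5],[-3.5,-0.52,0,0,0,0,0.5]]'
```

```text
time: 3.75
tool_pos: [0.477, 0.2125, 0.1008]
eef_rot: [[-0.144, 0.99, 0.002], [0.99, 0.144, 0.001], [0.0, 0.002, -1.0]]
force: [1.8, 1.6, 6.5]
gripper_width: 0.101
finger_force: 15.0
time: 4.45
tool_pos: [0.4422, 0.2074, 0.1007]
eef_rot: [[-0.144, 0.99, 0.001], [0.99, 0.144, 0.001], [0.0, 0.002, -1.0]]
force: [-1.0, 1.4, 10.4]
gripper_width: 0.097
finger_force: 15.0
```

```bash
python3 -m inch '[[0,0,0,0,0,0,2.6],[0,0,0,0,0,0,2.6],[0,0,0,0,0,0,2.6],[0,0,3,0,0,0,2.6],[0,0,7,0,0,0,2.6],[0,0,11,0,0,0,2.6],[0,0,15,0,0,0,2.6],[0,0,18,0,0,0,2.6]]' 10
python3 -m inch '[[0.3,-4,0,0,0,8,9.3],[0.7,-8,0,0,0,16,9.3],[1.1,-12,0,0,0,24,9.3],[1.5,-16,0,0,0,32,9.3],[1.9,-20,0,0,0,40,9.3],[2.3,-24,0,0,0,48,9.3],[2.7,-26,0,0,0,56,9.3],[3,-26,0,0,0,64,9.3]]'
python3 -m inch '[[0,0,0,0,0,8,9.3],[0,0,0,0,0,16,9.3],[0,0,0,0,0,24,9.3],[0,0,0,0,0,26,9.3],[0,0,0,0,0,26,9.3],[0,0,0,0,0,26,9.3]]'
cat > look.py <<'E'
import sys,pickle,cv2
from rig import ctrl,grab_frame
k=sys.argv[1]; d={}
for n in sys.argv[2:]:
    s=ctrl.observe(); f=grab_frame(n); d[n]=(s,f); cv2.imwrite(f"pics/{n}{k}.png",f["image"][:,:,::-1])
pickle.dump(d,open(f"l{k}.pkl","wb")); print(s["tool_pos"],s["eef_rot"])
E
python3 look.py 2 wrist top
```

```text
time: 5.25
tool_pos: [0.4424, 0.2071, 0.2819]
eef_rot: [[-0.143, 0.99, 0.002], [0.99, 0.143, 0.0], [-0.0, 0.002, -1.0]]
force: [-0.0, -0.6, 0.1]
gripper_width: 0.285
finger_force: 0.0
time: 6.05
tool_pos: [0.4722, -0.056, 0.2789]
eef_rot: [[-0.951, 0.31, -0.001], [0.31, 0.951, -0.001], [0.001, -0.001, -1.0]]
force: [0.2, 0.8, -0.4]
gripper_width: 0.919
finger_force: 0.0
time: 6.65
tool_pos: [0.472, -0.0528, 0.2792]
eef_rot: [[-0.991, -0.134, -0.001], [-0.134, 0.991, 0.0], [0.001, 0.0, -1.0]]
force: [0.9, -0.2, -0.2]
gripper_width: 0.999
finger_force: 0.0
[ 0.47211922 -0.05280983  0.27936942] [[-9.90889099e-01 -1.34678844e-01 -6.34740076e-04]
 [-1.34678977e-01  9.90889269e-01  1.71948427e-04]
 [ 6.05799315e-04  2.55867966e-04 -9.99999784e-01]]
```

View pics/wrist2.png

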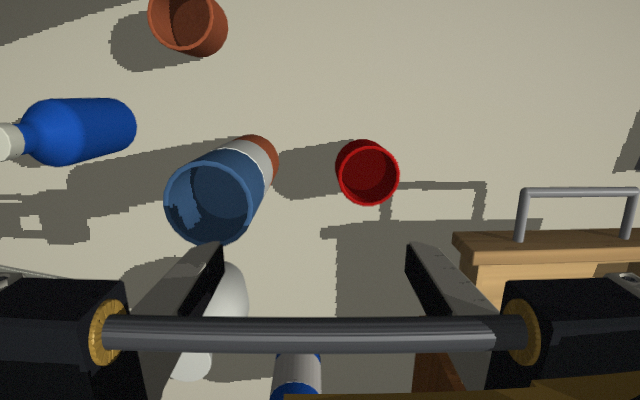

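View pics/top2.png

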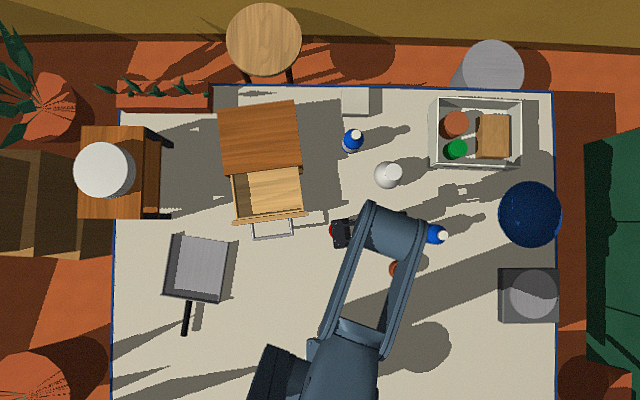

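The wrist view shows the blue rim ellipse centred near (209,202), and the pile still standing. In the top view the tray is well open, with the open floor spanning about (232–302, 170–215) and the panel front from (232,221) to (306,213).

Run:
```python
from h import *
d=pickle.load(open("l2.pkl","rb")); s,f=d["wrist"]; T=d["top"][1]
c=wonz(s,f,(209,202),.192); print("rim",c)
for u in((164,202),(254,202),(209,158),(209,246)): print(wonz(s,f,u,.192).round(4), np.linalg.norm(wonz(s,f,u,.192)-c).round(4))
hsv=cv2.cvtColor(f["image"],cv2.COLOR_RGB2HSV); 
m=cv2.inRange(hsv,(98,70,40),(115,255,255));m[:,:160]=0;m[:,280:]=0;m[:140]=0;m[260:]=0
cv2.imwrite("pics/m.png",m); cs,_=cv2.findContours(m,0,2);q=max(cs,key=cv2.contourArea);print(cv2.boundingRect(q))
print("shift",(np.array([*c[:2],.165])-s["tool_pos"])*100)
print("panel top edge ends z.128",onz(T,(231,222),.128),onz(T,(307,213),.128),"bar",onz(T,(254,238),.103),onz(T,(294,233),.103))
x=np.array([np.cos(.147),np.sin(.147)]); h=np.array([.4422,.2074]); print("spot est", h+.122*x,h+.135*x)
img=T["image"][150:250,215:325,::-1]; cv2.imwrite("pics/c3.png",cv2.resize(img,None,fx=6,fy=6,interpolation=cv2.INTER_CUBIC)[:600])
```

```text
rim [ 0.47197919 -0.1261097   0.192     ]
[ 0.4762 -0.1577  0.192 ] 0.0319
[ 0.4678 -0.0951  0.192 ] 0.0313
[ 0.4413 -0.1278  0.192 ] 0.0307
[ 0.5049 -0.1245  0.192 ] 0.033
(163, 149, 102, 97)
shift [-6.93306757e-03 -7.33052323e+00 -1.14245426e+01]
panel top edge ends z.128 [0.4842882 0.3335383 0.128    ] [0.51443713 0.10299779 0.128     ] bar [0.43559558 0.2660048  0.103     ] [0.4524815  0.14261981 0.103     ]
spot est [0.56288422 0.22526948] [0.57574402 0.22717361]
```

View pics/c3.png

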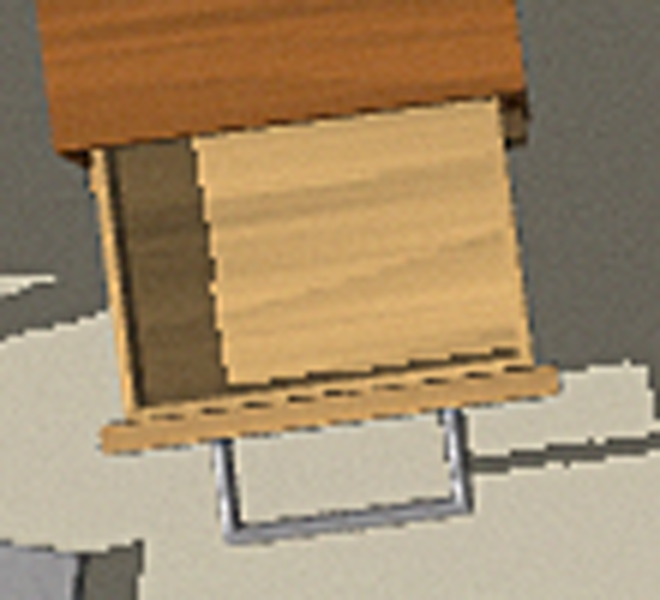

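```bash
python3 -m inch '[[0.1,-4,0,0,0,0,9.3],[0.1,-7.3,0,0,0,0,9.3],[0.1,-7.3,0,0,0,0,9.3],[0.1,-7.3,-1,0,0,0,9.3],[0.1,-7.3,-3,0,0,0,9.3],[0.1,-7.3,-5,0,0,0,9.3],[0.1,-7.3,-7,0,0,0,9.3],[0.1,-7.3,-7,0,0,0,9.3]]' 10
python3 -m inch '[[0,0,-1,0,0,0,9.3],[0,0,-2,0,0,0,9.3],[0,0,-3,0,0,0,9.3],[0,0,-4,0,0,0,9.3],[0,0,-4.3,0,0,0,9.3],[0,0,-4.3,0,0,0,9.3],[0,0,-4.3,0,0,0,9.3]]' 10
python3 look.py 3 wrist scene
```

```text
time: 7.55
tool_pos: [0.4713, -0.1236, 0.2066]
eef_rot: [[-0.991, -0.136, -0.005], [-0.137, 0.991, 0.003], [0.005, 0.004, -1.0]]
force: [-0.9, -0.3, -0.8]
gripper_width: 0.998
finger_force: 0.0
time: 8.25
tool_pos: [0.4735, -0.126, 0.1668]
eef_rot: [[-0.991, -0.136, 0.0], [-0.136, 0.991, -0.0], [-0.0, -0.0, -1.0]]
force: [-0.0, 0.2, 0.0]
gripper_width: 0.999
finger_force: 0.0
[ 0.47361721 -0.12607563  0.16702595] [[-9.90758828e-01 -1.35633549e-01  6.96143401e-04]
 [-1.35633836e-01  9.90758960e-01 -3.82676093e-04]
 [-6.37806595e-04 -4.73560317e-04 -9.99999684e-01]]
```

View pics/wrist3.png

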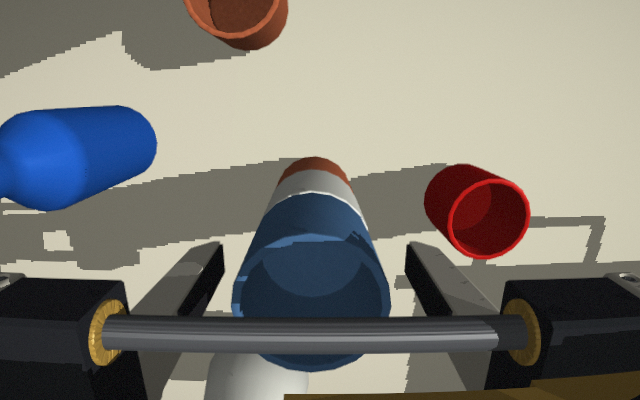

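The cup's rim (columns 233–390) is centred between the fingers (223 and 405), so I can close gently.

```bash
python3 -m inch '[[0,0,0,0,0,0,8],[0,0,0,0,0,0,7.2],[0,0,0,0,0,0,6.8],[0,0,0,0,0,0,6.5],[0,0,0,0,0,0,6.2],[0,0,0,0,0,0,6],[0,0,0,0,0,0,6],[0,0,0,0,0,0,6]]' 9
```

```text
time: 9.15
tool_pos: [0.4734, -0.1259, 0.1667]
eef_rot: [[-0.991, -0.136, 0.0], [-0.136, 0.991, -0.0], [-0.0, -0.0, -1.0]]
force: [-0.4, -1.5, 1.7]
gripper_width: 0.669
finger_force: 9.0
```

```bash
python3 -m inch '[[0,0,0.3,0,0,0,6],[0,0,0.8,0,0,0,6],[0,0,1.5,0,0,0,6],[0,0,2.3,0,0,0,6],[0,0,3.3,0,0,0,6],[0,0,4.5,0,0,0,6],[0,0,6,0,0,0,6],[0,0,6.5,0,0,0,6]]'
python3 -m inch '[[0,0,1,0,0,0,6],[0,0,2.5,0,0,0,6],[0,0,4,0,0,0,6],[0,0,5,0,0,0,6],[0,0,5.5,0,0,0,6],[0,0,5.5,0,0,0,6]]'
python3 look.py 4 scene
```

```text
time: 9.95
tool_pos: [0.4742, -0.1263, 0.2339]
eef_rot: [[-0.991, -0.136, 0.003], [-0.136, 0.991, -0.002], [-0.003, -0.002, -1.0]]
force: [0.7, -1.6, -1.4]
gripper_width: 0.673
finger_force: 9.0
time: 10.55
tool_pos: [0.4735, -0.1259, 0.2871]
eef_rot: [[-0.991, -0.136, 0.001], [-0.136, 0.991, -0.0], [-0.001, -0.001, -1.0]]
force: [-0.3, -0.8, -2.4]
gripper_width: 0.673
finger_force: 9.0
[ 0.47351059 -0.12594802  0.28712061] [[-9.90742965e-01 -1.35748723e-01  8.13894993e-04]
 [-1.35749100e-01  9.90743155e-01 -4.27229847e-04]
 [-7.48364987e-04 -5.33760478e-04 -9.99999578e-01]]
```

View pics/scene4.png

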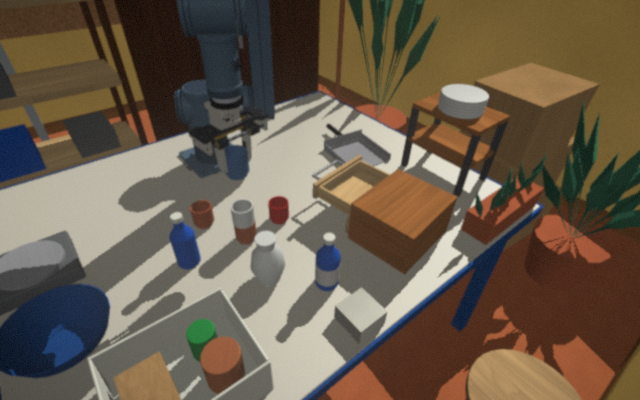

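The cup hangs from the gripper at about (236,162), the other two still stand piled at (243,222), and the tray is open at about (350,187).

```bash
python3 -m inch '[[0.2,0.7,0,0,0,0,6],[0.5,2,0,0,0,0,6],[1.1,4,0,0,0,0,6],[1.9,7,0,0,0,0,6],[2.7,10,0,0,0,0,6],[3.5,13,0,0,0,0,6],[4.3,16,0,0,0,0,6],[5.0,19,0,0,0,0,6]]'
python3 -m inch '[[0.8,3,0,0,0,0,6],[1.6,6,0,0,0,0,6],[2.4,9,0,0,0,0,6],[3.2,12,0,0,0,0,6],[3.9,14.5,0,0,0,0,6],[4.2,15.8,0,0,0,0,6],[4.3,16.2,0,0,0,0,6],[4.3,16.2,0,0,0,0,6]]'
```

```text
time: 11.4
tool_pos: [0.5232, 0.0667, 0.2861]
eef_rot: [[-0.991, -0.136, -0.001], [-0.136, 0.991, 0.001], [0.001, 0.001, -1.0]]
force: [0.6, 0.0, -2.2]
gripper_width: 0.674
finger_force: 9.0
time: 12.2
tool_pos: [0.5659, 0.2264, 0.2862]
eef_rot: [[-0.991, -0.137, -0.001], [-0.137, 0.991, -0.001], [0.001, -0.0, -1.0]]
force: [-0.3, -0.5, -2.0]
gripper_width: 0.667
finger_force: 9.0
```

```bash
python3 -m inch '[[0,0,-1,0,0,0,6],[0,0,-3,0,0,0,6],[0,0,-5.5,0,0,0,6],[0,0,-8,0,0,0,6],[0,0,-10.5,0,0,0,6],[0,0,-12,0,0,0,6],[0,0,-12.5,0,0,0,6],[0,0,-12.5,0,0,0,6]]'
python3 look.py 5 top wrist
python3 - <<'E'
from h import *
d=pickle.load(open("l5.pkl","rb"))
a=d["wrist"][1]["image"][:,:,::-1]; b=d["top"][1]["image"][150:250,215:325,::-1]
cv2.imwrite("pics/j5.png",np.hstack([cv2.resize(a,(480,300)),cv2.resize(b,(320,300))]))
E
```

```text
time: 13.0
tool_pos: [0.5658, 0.2251, 0.1608]
eef_rot: [[-0.991, -0.134, -0.002], [-0.134, 0.991, -0.001], [0.002, -0.0, -1.0]]
force: [-0.3, -0.6, -2.7]
gripper_width: 0.67
finger_force: 9.0
[0.56649186 0.22544495 0.16191586] [[-9.90881011e-01 -1.34739654e-01  2.18899661e-04]
 [-1.34739671e-01  9.90881031e-01 -6.26777911e-05]
 [-2.08458338e-04 -9.16007013e-05 -9.99999974e-01]]
```

View pics/j5.png

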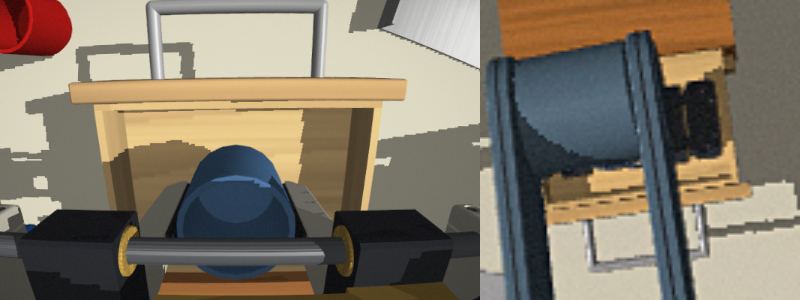

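The cup hangs centred over the tray floor, clear of both side walls, the front panel and the unit's edge. That was my eleventh picture, one over the limit, so from here I work from numbers only.

```bash
python3 -m inch '[[0,0,-0.7,0,0,0,6],[0,0,-1.4,0,0,0,6],[0,0,-2.1,0,0,0,6],[0,0,-2.6,0,0,0,6],[0,0,-2.9,0,0,0,6],[0,0,-3.1,0,0,0,6],[0,0,-3.1,0,0,0,6],[0,0,-3.1,0,0,0,6]]'
python3 -m inch '[[0,0,-0.05,0,0,0,6],[0,0,-0.1,0,0,0,6],[0,0,-0.15,0,0,0,6],[0,0,-0.2,0,0,0,6],[0,0,-0.2,0,0,0,6],[0,0,-0.2,0,0,0,6]]'
```

```text
time: 13.9
tool_pos: [0.5665, 0.2262, 0.1308]
eef_rot: [[-0.991, -0.136, 0.0], [-0.136, 0.991, 0.0], [-0.0, 0.0, -1.0]]
force: [-0.7, 0.9, -2.1]
gripper_width: 0.669
finger_force: 9.0
time: 14.5
tool_pos: [0.5663, 0.2261, 0.1286]
eef_rot: [[-0.991, -0.136, -0.0], [-0.136, 0.991, -0.0], [0.0, -0.0, -1.0]]
force: [0.0, 0.5, -2.6]
gripper_width: 0.673
finger_force: 9.0
```

```bash
python3 -m inch '[[0,0,-0.05,0,0,0,6],[0,0,-0.1,0,0,0,6],[0,0,-0.1,0,0,0,6],[0,0,-0.1,0,0,0,6]]'
python3 -m inch '[[0,0,-0.05,0,0,0,6],[0,0,-0.1,0,0,0,6],[0,0,-0.1,0,0,0,6],[0,0,-0.1,0,0,0,6]]'
```

```text
time: 14.9
tool_pos: [0.5663, 0.2261, 0.1276]
eef_rot: [[-0.991, -0.136, -0.0], [-0.136, 0.991, -0.0], [0.0, -0.0, -1.0]]
force: [0.1, -0.2, -3.0]
gripper_width: 0.667
finger_force: 9.0
time: 15.3
tool_pos: [0.5664, 0.2262, 0.1269]
eef_rot: [[-0.991, -0.136, 0.0], [-0.136, 0.991, 0.0], [-0.0, 0.0, -1.0]]
force: [-0.4, -0.3, -0.0]
gripper_width: 0.67
finger_force: 9.0
```

```bash
python3 -m inch '[[0,0,-0.03,0,0,0,6],[0,0,-0.05,0,0,0,6],[0,0,-0.05,0,0,0,6]]'
```

```text
time: 15.6
tool_pos: [0.5667, 0.2262, 0.1268]
eef_rot: [[-0.991, -0.136, 0.001], [-0.136, 0.991, 0.0], [-0.001, 0.0, -1.0]]
force: [-1.3, -0.5, 5.5]
gripper_width: 0.671
finger_force: 9.0
```

```bash
python3 -m inch '[[0,0,0,0,0,0,6.1],[0,0,0,0,0,0,6.3],[0,0,0,0,0,0,6.6],[0,0,0,0,0,0,7.2],[0,0,0,0,0,0,8],[0,0,0,0,0,0,8.6],[0,0,0,0,0,0,8.6],[0,0,0,0,0,0,8.6]]' 3
python3 -m inch '[[0,0,0.5,0,0,0,8.6],[0,0,1.5,0,0,0,8.6],[0,0,3,0,0,0,8.6],[0,0,5,0,0,0,8.6],[0,0,8,0,0,0,8.6],[0,0,11,0,0,0,8.6],[0,0,14,0,0,0,8.6],[0,0,17,0,0,0,8.6]]'
python3 -m inch '[[-2,-2,0,0,0,0,8.6],[-5,-5,0,0,0,0,8.6],[-8,-8,0,0,0,0,8.6],[-11,-11,0,0,0,0,8.6],[-14,-14,0,0,0,0,8.6],[-15,-16,0,0,0,0,8.6],[-15,-16,0,0,0,0,8.6],[-15,-16,0,0,0,0,8.6]]'
python3 look.py 6 scene top
python3 - <<'E'
from h import *
d=pickle.load(open("l6.pkl","rb"));S=d["scene"][1];T=d["top"][1]
def blob(f,w,lo,hi):
    x0,x1,y0,y1=w; m=np.zeros((400,640),np.uint8); m[y0:y1,x0:x1]=cv2.inRange(cv2.cvtColor(f["image"],cv2.COLOR_RGB2HSV),lo,hi)[y0:y1,x0:x1]
    cs,_=cv2.findContours(m,0,2); c=max(cs,key=cv2.contourArea) if cs else None
    return None if c is None else (cv2.boundingRect(c),cv2.contourArea(c),cv2.minAreaRect(c))
B=((98,60,40),(118,255,255))
t=blob(T,(225,310,160,225),*B); print("top",t); print("scene cup",blob(S,(310,400,140,215),*B))
if t: x,y,w,h=t[0]; print(onz(T,(x+w/2-.5,y+h/2-.5),.152))
E
```

```text
time: 16.4
tool_pos: [0.5663, 0.2262, 0.1261]
eef_rot: [[-0.991, -0.136, -0.0], [-0.136, 0.991, 0.0], [0.0, 0.0, -1.0]]
force: [0.3, -0.3, -0.5]
gripper_width: 0.926
finger_force: 0.0
time: 17.2
tool_pos: [0.5662, 0.2261, 0.2986]
eef_rot: [[-0.991, -0.136, 0.001], [-0.136, 0.991, 0.0], [-0.001, 0.0, -1.0]]
force: [0.9, -0.9, 0.9]
gripper_width: 0.923
finger_force: 0.0
time: 18.0
tool_pos: [0.4168, 0.0661, 0.2972]
eef_rot: [[-0.991, -0.134, 0.002], [-0.134, 0.991, 0.0], [-0.002, -0.0, -1.0]]
force: [0.2, -0.6, -0.2]
gripper_width: 0.924
finger_force: 0.0
[0.41698464 0.06649602 0.29690594] [[-9.90813144e-01 -1.35227131e-01  1.71353492e-03]
 [-1.35226697e-01  9.90814617e-01  3.67616983e-04]
 [-1.74750723e-03  1.32524073e-04 -9.99998464e-01]]
top ((256, 185, 22, 21), 323.0, ((266.5, 195.0), (20.0, 21.0), 90.0))
scene cup ((346, 167, 20, 27), 385.0, ((355.5, 180.0), (26.0, 19.0), 90.0))
[0.56643385 0.22461982 0.152     ]
```

```bash
python3 -c "
from rig import order
print(order.finish_job())"
```

```text
the job is handed in; nothing more can be done
None
```

The job is handed in with no verdict returned: the upper tray is about 127 mm out, and the blue cup was set down at 9 N grip and last measured in the tray at (0.566, 0.225). The other two cups were last seen standing after the lift and not checked again, and I viewed 11 pictures, one over the limit of 10.

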